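# Reset the turntable display from the parts bin

### The job

Set up the display: first lift the brass lantern off the turntable and stand it upright in the middle of the cork mat. Then empty the parts bin: stack all the black switch housings flat in one square column in the middle of the turntable, long sides in line and edges flush, and put the brass ball finials in the dark wood tray, one to a compartment. Leave the glass chimney, the screwdriver and the brass ring where they are, do not tip the lantern over, and let go of everything at the end.

Things in the scene. Friction and masses are not known exactly. Their poses are not given: they have to be found in the camera images.
- lantern: small fretwork brass lantern, 128 mm tall, 0.35 kg, round foot 72 mm across, widest above that 66 mm (eaves, at 76-80 mm up). On its top is a plain upright brass knob to lift it by: 22 mm across, from 106 to 128 mm up, with nothing wide beside it. Origin: centre of the underside, z up.
- mat: round cork mat fixed on the table, 130 mm across, 3 mm thick. Origin: centre of its underside.
- turntable_top (a point): centre of the top face of the wooden turntable (brass-rimmed disc 170 mm across, its top 26.5 mm above the table, with a small flat brass inlay at its centre). The disc spins freely about its vertical axis; this point and its axes do not turn with it.
- bin: low wooden parts bin fixed on the table, 196 mm (its x) by 202 mm (its y), walls and dividers 4 mm thick and 18 mm high, inner floor 4 mm up. 2 by 3 compartments, each 92 mm (x) by 62 mm (y), centres at x = -48, 48 mm and y = -66, 0, 66 mm. Each holds one part at most: a housing or a finial. Origin: centre of its underside.
- tray: shallow dark wood tray fixed on the table, 56 mm (its x) by 160 mm (its y), walls and dividers 4 mm thick and 14 mm high, inner floor 4 mm up, three compartments 48 mm square in a row along y. Origin: centre of its underside.
- tray_c0 (a point): centre of the inner floor of tray compartment 0 (-52 mm along the tray's y)
- tray_c1 (a point): centre of the inner floor of tray compartment 1 (0 mm along the tray's y)
- tray_c2 (a point): centre of the inner floor of tray compartment 2 (52 mm along the tray's y)
- housing0: black bakelite switch housing, a closed box 36 mm (its x) by 50 mm (its y) by 26 mm high, flat on top, 0.06 kg; lies flat in the bin, its y about along the bin's y. Origin: centre of its underside, z up. Two or three housings are present; None when absent (or held).
- housing1: black bakelite switch housing, a closed box 36 mm (its x) by 50 mm (its y) by 26 mm high, flat on top, 0.06 kg; lies flat in the bin, its y about along the bin's y. Origin: centre of its underside, z up. Two or three housings are present; None when absent (or held).
- housing2: black bakelite switch housing, a closed box 36 mm (its x) by 50 mm (its y) by 26 mm high, flat on top, 0.06 kg; lies flat in the bin, its y about along the bin's y. Origin: centre of its underside, z up. Two or three housings are present; None when absent (or held).
- finial0_ball (a point): brass ball finial, 0.06 kg: a ball of 28 mm diameter on a short neck and a round flat foot 34 mm across and 6 mm thick, 36 mm tall in all, standing upright in the bin. This point: centre of the ball, 22 mm above the foot's underside; z axis from foot to ball. Two or three finials are present; None when absent (or held).
- finial1_ball (a point): brass ball finial, 0.06 kg: a ball of 28 mm diameter on a short neck and a round flat foot 34 mm across and 6 mm thick, 36 mm tall in all, standing upright in the bin. This point: centre of the ball, 22 mm above the foot's underside; z axis from foot to ball. Two or three finials are present; None when absent (or held).
- finial2_ball (a point): brass ball finial, 0.06 kg: a ball of 28 mm diameter on a short neck and a round flat foot 34 mm across and 6 mm thick, 36 mm tall in all, standing upright in the bin. This point: centre of the ball, 22 mm above the foot's underside; z axis from foot to ball. Two or three finials are present; None when absent (or held).
- chimney: bystander: violet glass lamp chimney standing upright, 120 mm tall, 68 mm across at its belly, beyond the turntable. Origin: centre of the underside.
- screwdriver: bystander: screwdriver 120 mm long lying on the table on the robot's side. Origin: about its middle.
- gallery: bystander: brass gallery ring 60 mm across, 12 mm high, lying flat beyond the turntable. Origin: centre of its underside.
Not all that is in view belongs to the job. Of the things that look like the tray, take the one that is nearest to the robot's base at the start.

How it is judged:
On the way:
1. the lantern stands upright on the cork mat, within 30 mm of its centre, released (horizontal distance between lantern and mat below 0.03 m and angle between lantern's own z axis and vertical below 0.1 rad and z of lantern in the frame of mat below 0.008 m and contact force between the fingers and lantern below 0.1 N), for 0.2 s.
At the end, for the whole second after the job is handed in: Lantern upright, within 30 mm of the mat centre; housings flat, at rest, within 20 mm of the turntable centre, 7 mm and 0.12 rad of each other; each finial's ball within 17 mm of a tray compartment's centre, under 33 mm above the tray's underside, balls over 32 mm apart (horizontal distance between lantern and mat below 0.03 m and angle between each of lantern, housing0, housing1, housing2's own z axis and vertical below 0.1 rad and z of lantern in the frame of mat below 0.008 m and horizontal distance between each of housing0, housing1, housing2 and turntable_top below 0.02 m and linear speed of each of housing0, housing1, housing2 below 0.03 m/s and horizontal distance between housing0 and housing1 below 0.007 m and angle between the x axis of housing0 and the x axis of housing1, either way round below 0.12 rad and horizontal distance between finial0_ball and finial1_ball above 0.032 m and horizontal distance between each of housing0, housing1 and housing2 below 0.007 m and angle between the x axis of each of housing0, housing1 and the x axis of housing2, either way round below 0.12 rad and horizontal distance between each of finial0_ball, finial1_ball and finial2_ball above 0.032 m and (horizontal distance between finial0_ball and tray_c0 below 0.017 m or horizontal distance between finial0_ball and tray_c1 below 0.017 m or horizontal distance between finial0_ball and tray_c2 below 0.017 m) and z of each of finial0_ball, finial1_ball, finial2_ball in the frame of tray below 0.033 m and (horizontal distance between finial1_ball and tray_c0 below 0.017 m or horizontal distance between finial1_ball and tray_c1 below 0.017 m or horizontal distance between finial1_ball and tray_c2 below 0.017 m) and (horizontal distance between finial2_ball and tray_c0 below 0.017 m or horizontal distance between finial2_ball and tray_c1 below 0.017 m or horizontal distance between finial2_ball and tray_c2 below 0.017 m)); the robot touches nothing.
It fails at once if the chimney is moved more than 30 mm (distance of chimney from where it was at the start of the episode above 0.03 m).
It fails at once if the screwdriver is moved more than 30 mm (distance of screwdriver from where it was at the start of the episode above 0.03 m).
It fails at once if the brass gallery ring is moved more than 30 mm (distance of gallery from where it was at the start of the episode above 0.03 m).
It fails at once if the chimney is tipped (angle between chimney's own z axis and vertical above 0.4 rad).
It fails at once if the lantern is tipped over (angle between lantern's own z axis and vertical above 0.8 rad).
Of housing0, housing1, housing2 only 2 to 3 are there at a start; the rules pass over those that are not, and their reading is None.
Of finial0, finial1, finial2 only 2 to 3 are there at a start; the rules pass over those that are not, and their reading is None.
At some moment in a run one of lantern, finial0, finial1, finial2 may be knocked a few centimetres aside while the robot is not near it.
It also fails if it takes over 210 s, if anything falls off the work surface, if the arm or the gripper's body presses on something with over 40 N, if the wrist force passes 120 N, or if a joint passes its speed limit or range.

### The arm

A 6-joint arm with a two-finger parallel gripper is mounted at the origin on the work surface. World frame = base frame: x ahead of the robot, y to its left, z up, the work surface at z = 0. Lengths are in m, angles in rad, forces in N, time in s.
With the tool pointing down it reaches from about 0.3 to 0.775 m from the base axis. Payload 14.6 kg.
Tool frame: the origin (TCP) lies midway between the tips of the shut fingers; the grasp point (between the pads) lies 19 mm behind it; z points along the fingers, y is the line along which they close (so a half turn about z gives the same grasp; the last joint's range is limited). The gripper opens to 94 mm and grips with 3 to 60 N. Pads are 16 mm wide; open, the fingers measure 119 mm over their backs; the gripper's body (75 mm by 177 mm) begins 78 mm behind the grasp point.
Start: joints at [-1.368, 0.3, 1.521, -0, 1.321, -0.067], TCP at [0.147, -0.53, 0.205] pointing down, gripper open.
Joint ranges: [-3.03, 3.03], [-0.79, 2.21], [0.23, 2.52], [-1.04, 4.18], [0, 3.07], [-2.55, 2.55]. Speed limits (rad/s): [2.22, 2.22, 2.57, 3.14, 3.14, 3.14].

### API

Orientations are given as a unit quaternion [x, y, z, w].
In Python, from station import manip, viewer gives the robot as it stands. Calls block until the motion is done:
- manip.move_to(position, orientation): joint-space move of the TCP to a pose.
- manip.move_l(position, orientation=None, max_speed=0.15, stop_force=None): straight line of the TCP; orientation=None keeps the orientation; max_speed is the mean speed in m/s. With stop_force (N) it stops when the force on the tool has changed by that much, and returns True; else False.
- manip.set_joints(angles): joint-space move.
- manip.move_gripper(opening, f_grip=None): finger opening in m; f_grip is the grip in N (None keeps the last); returns when the fingers have stopped.
- manip.wait(seconds).
- manip.solve_ik(position, orientation): joint angles nearest the present ones, or None.
- manip.get_obs(): the state.
- viewer.read_camera(name): name is "scene" or "side" or "wrist"; returns (picture, depth): 480x640x3 uint8, blue, green, red; 480x640 float32, m along the optical axis (not along the pixel's ray), 0 where there is no reading.
- viewer.camera_params(name): a dict with "fx", "fy", "cx", "cy" (pixels), "camera_from_world" (4x4, takes a point from world to camera coordinates). Camera axes: x right, y down, z forward; pixel columns grow to the right and rows downward; lengths in m; the calibration is good to about 2 mm. A picture is of the moment at which its call begins: read the wrist's pose just before it. camera_params takes no time and is no camera call; for the wrist camera it gives the pose at the moment of the call.
A pose or a line that the arm cannot do raises manip.Unreachable and nothing moves.
- manip.hand_in(): hands the job in; it is judged then, once.
The state is a dict: "time_s": time; "joint_pos": joint angles; "qvel": joint speeds; "joint_torque": joint torques, N m; "position": TCP position; "tcp_rot": TCP orientation; "force": force on the tool from outside, world axes, zero at the start; "moment": the same for the moment, N m; "finger_gap": finger opening in m; "grasp_force": force on a finger pad.
Only numpy, scipy, OpenCV 4.12 (cv2) and the standard library are available. Lean on these libraries where they do the work, as an engineer would, in place of code of your own. Each camera call takes 0.05 s, during which the arm holds its last target. There are 200 camera calls.

## Working session

There is one attempt and no reset: what is moved stays moved. The work goes in short steps, each a Python script; the robot and the scene stay as the last script left them, time stands still between calls to the robot, and variables do not carry over. Pictures are saved under pics/ and viewed, at most 14 in all, crops included, and the job is handed in when it is done.

```bash
ls; mkdir -p pics
python3 - <<'E'
from station import manip, viewer
import cv2, numpy as np
for n in ("scene","side","wrist"):
    p=viewer.camera_params(n); im,d=viewer.read_camera(n)
    cv2.imwrite(f"pics/{n}0.png",im); np.save(f"{n}0.npy",d)
    print(n,p["fx"],p["cx"],p["cy"]); print(np.round(np.linalg.inv(p["camera_from_world"]),3))
print(manip.get_obs())
E
```

```text
pics
scene 476.4051290157646 316.6222333062906 244.44076952434054
[[ 0.585  0.657 -0.476  1.131]
 [ 0.811 -0.478  0.337 -0.227]
 [-0.006 -0.583 -0.812  1.018]
 [ 0.     0.     0.     1.   ]]
side 612.8668732136512 312.646320318219 233.84841004897282
[[ 0.988 -0.088  0.127  0.364]
 [-0.154 -0.6    0.785 -1.117]
 [ 0.007 -0.796 -0.606  1.029]
 [ 0.     0.     0.     1.   ]]
wrist 334.05710908923805 322.56779335143557 240.06639207341615
[[ 0.268 -0.931 -0.247  0.218]
 [-0.964 -0.259 -0.067 -0.511]
 [-0.001  0.256 -0.967  0.384]
 [ 0.     0.     0.     1.   ]]
{'time_s': 0.15, 'joint_pos': array([-1.36763430e+00,  3.00319588e-01,  1.52142280e+00, -1.01207253e-05,
        1.32068202e+00, -6.65966833e-02]), 'qvel': array([-0.0014603 , -0.00257481, -0.00116894, -0.00105837, -0.00161946,
       -0.0015786 ]), 'joint_torque': array([ 1.44275309e-03, -5.31952214e+01, -3.52817416e+01,  7.09186611e-02,
        2.35888356e-02, -6.33160425e-05]), 'position': array([ 0.14653244, -0.52992438,  0.2050364 ]), 'tcp_rot': array([ 9.90917307e-01,  1.34471996e-01, -3.32661159e-05, -4.14573738e-04]), 'force': array([-0.62947202,  0.22954312, -0.03266675]), 'moment': array([-0.02262575,  0.02398396,  0.03846131]), 'grasp_force': 0.0, 'finger_gap': 0.09402528733885282}
```

View pics/scene0.png

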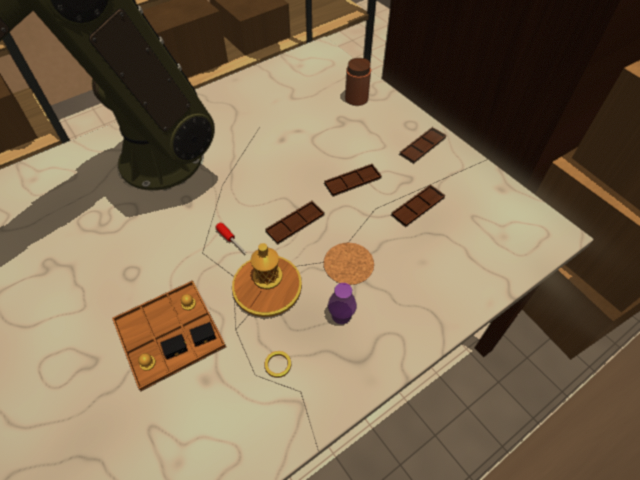

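View pics/side0.png

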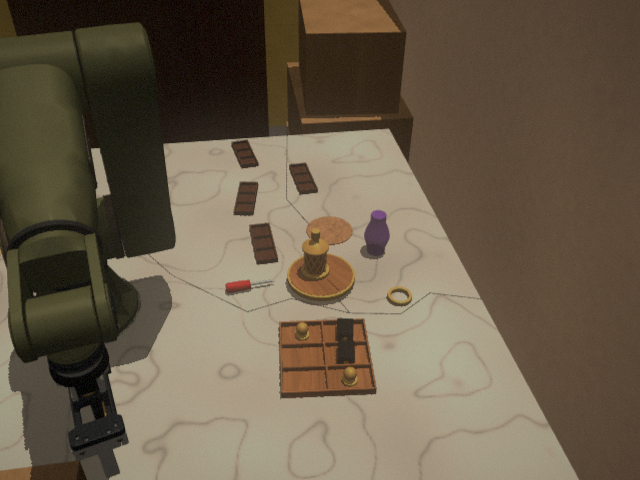

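The scene picture shows two finials at about (187,300) and (146,360), two black housings at (173,346) and (203,333), and the lantern at (265,265). The mat is at (349,263), and four tray-like items are at (295,222), (353,180), (418,205) and (423,145). The side picture shows the same things, with the bin at about (326,357).

Run:
```python
import cv2
a=cv2.imread("pics/scene0.png")[195:395,105:385]; cv2.imwrite("pics/sc.png",cv2.resize(a,None,fx=2.85,fy=2.85,interpolation=cv2.INTER_CUBIC))
a=cv2.imread("pics/side0.png")[175:400,215:435]; cv2.imwrite("pics/si.png",cv2.resize(a,None,fx=2.6,fy=2.6,interpolation=cv2.INTER_CUBIC))
```

```text
(no output)
```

View pics/sc.png

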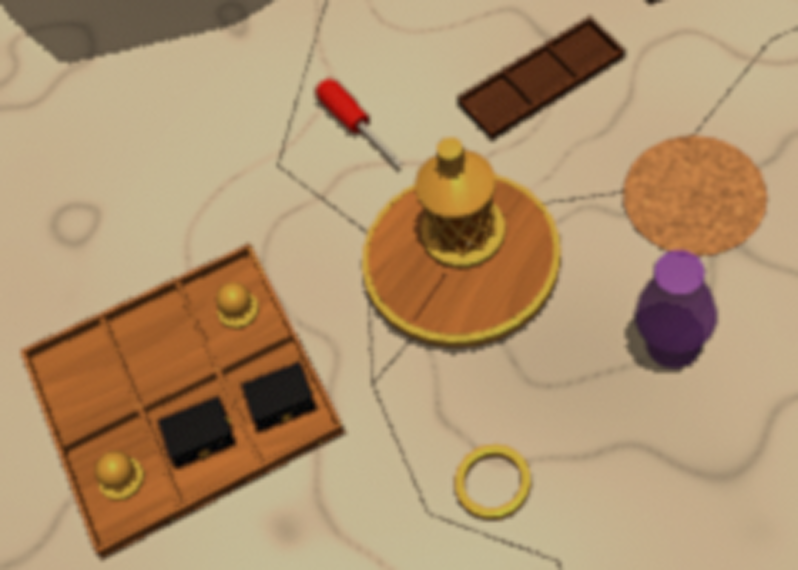

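View pics/si.png

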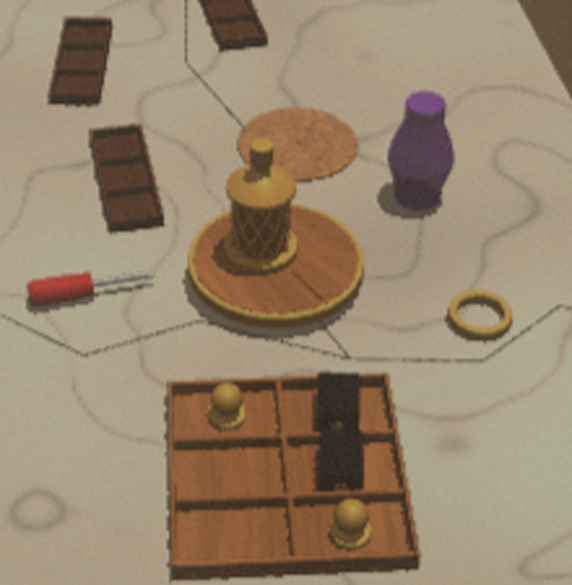

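The enlarged scene crop puts the knob top at (451,146), the finials at (234,299) and (117,468), and the mat centre at (695,195). The nearest tray's corners there are (459,101), (592,20), (625,51) and (492,138). The side crop shows the same points: knob (262,145), finials (227,396) and (351,515), mat (297,143), tray corners (90,129), (142,125), (162,222) and (110,230).

```bash
cat > h.py <<'E'
import cv2, numpy as np
from scipy.spatial.transform import Rotation as R
from station import manip, viewer
def P(p): return np.array([[p["fx"],0,p["cx"]],[0,p["fy"],p["cy"]],[0,0,1]])@p["camera_from_world"][:3]
def tri(p1,a,p2,b):
    X=cv2.triangulatePoints(P(p1),P(p2),np.float64(a).reshape(2,1),np.float64(b).reshape(2,1)).ravel(); X=X[:3]/X[3]
    u=P(p1)@np.r_[X,1]; return X, np.linalg.norm(u[:2]/u[2]-a)
def onz(p,uv,z):   # pixel -> world point at height z
    T=np.linalg.inv(p["camera_from_world"]); d=T[:3,:3]@[(uv[0]-p["cx"])/p["fx"],(uv[1]-p["cy"])/p["fy"],1]
    return T[:3,3]+d*(z-T[2,3])/d[2]
def cloud(p,d):
    v,u=np.mgrid[:480,:640]; c=np.stack([(u-p["cx"])/p["fx"]*d,(v-p["cy"])/p["fy"]*d,d],-1)
    T=np.linalg.inv(p["camera_from_world"]); w=c@T[:3,:3].T+T[:3,3]; w[d<=0]=np.nan; return w
def down(yaw):  # tool z down, tool y axis (closing) at angle yaw+90deg in world
    return (R.from_euler("z",yaw)*R.from_quat([1,0,0,0])).as_quat()
E
python3 - <<'E'
from h import *
s,t=viewer.camera_params("scene"),viewer.camera_params("side")
A=lambda u,v:np.array([u/2.85+105,v/2.85+195]); B=lambda u,v:np.array([u/2.6+215,v/2.6+175])
np.set_printoptions(precision=4,suppress=True)
for n,a,b in [("knobtop",(451,146),(262,145)),("finA",(234,299),(227,396)),("finB",(117,468),(351,515)),("mat",(695,195),(297,143)),("tt",(462,257),(275,260)),
 ("t0",(459,101),(90,129)),("t0",(492,138),(110,230)),("t0",(459,101),(110,230)),("t",(592,20),(90,129)),("t",(625,51),(142,125)),("t",(492,138),(162,222)),
 ("ring",(493,482),(480,315)),("chimtop",(680,271),(426,103)),("binNE",(250,246),(167,383)),("binNW",(343,431),(388,375)),("binSW",(101,556),(417,565)),("binSE",(23,351),(172,573))]:
    X,e=tri(s,A(*a),t,B(*b)); print(n,X,round(e,2))
for uv in [(353,180),(418,205),(423,145)]: print(onz(s,uv,.014))
c=cloud(s,np.load("scene0.npy")); 
for n,(u,v) in [("finA",(234,299)),("finB",(117,468)),("mat",(695,195)),("h1",(270,390)),("h2",(190,425)),("tt",(480,300)),("knob",(451,146))]:
    q=A(u,v).round().astype(int); print(n,c[q[1],q[0]])
E
```

```text
knobtop [0.5578 0.0331 0.1505] 0.13
finA [ 0.4991 -0.157   0.0254] 0.91
finB [ 0.5792 -0.2982  0.0223] 0.46
mat [ 0.6299  0.2292 -0.002 ] 0.69
tt [0.5714 0.0209 0.0179] 1.24
t0 [0.427  0.1171 0.0934] 21.09
t0 [ 0.4276  0.1414 -0.0371] 7.54
t0 [ 0.4181  0.1124 -0.0001] 0.0
t [0.4117 0.2715 0.0078] 1.41
t [0.4666 0.271  0.0095] 0.29
t [0.4714 0.115  0.0007] 0.63
ring [ 0.7515 -0.0662  0.0029] 0.49
chimtop [0.737  0.1233 0.1154] 0.06
binNE [ 0.4508 -0.1207  0.0116] 1.09
binNW [ 0.6472 -0.1394  0.0109] 1.51
binSW [ 0.6255 -0.3385  0.0012] 0.57
binSE [ 0.431  -0.3208  0.0066] 0.06
[0.4206 0.4069 0.014 ]
[0.5996 0.4932 0.014 ]
[0.4321 0.6692 0.014 ]
finA [ 0.5072 -0.1592  0.0347]
finB [ 0.5885 -0.2974  0.0385]
mat [0.6341 0.2258 0.0049]
h1 [ 0.5958 -0.1725  0.0302]
h2 [ 0.584  -0.2366  0.0281]
tt [0.6202 0.0069 0.0237]
knob [0.5579 0.0326 0.1523]
```

The knob, finials, mat, bin and tray are now located to within a few mm. The nearest tray is at about (0.442, 0.194). I'll move the wrist camera over the work area to refine.

```bash
cat >> h.py <<'E'
np.set_printoptions(precision=4,suppress=True)
def snap(n,name="wrist"):
    p=viewer.camera_params(name); im,d=viewer.read_camera(name); cv2.imwrite(f"pics/{n}.png",im)
    np.savez(n,d=d,**{k:p[k] for k in p}); return p,im,d
def load(n): 
    f=np.load(n+".npz"); return {k:f[k] for k in f.files},cv2.imread(f"pics/{n}.png"),f["d"]
E
python3 - <<'E'
from h import *
for n,q in [("w1",(.50,-.17,.29)),("w2",(.46,.02,.29))]:
    manip.move_to(np.array(q),down(0)); manip.wait(.3)
    p,im,d=snap(n); w=cloud(p,d); print(n,manip.get_obs()["position"],manip.get_obs()["joint_pos"])
    x,y,z=w[...,0],w[...,1],w[...,2]
    inb=(abs(x-.54)<.12)&(abs(y+.23)<.12); dark=im.max(2)<60
    m=(inb&dark&(z>.024)&(z<.036)).astype(np.uint8); k,l,st,ce=cv2.connectedComponentsWithStats(m)
    for i in range(1,k):
        if st[i,4]>150:
            r=cv2.minAreaRect(w[l==i][:,:2].astype(np.float32)*1000); print("H",r,np.median(z[l==i]))
    for c in [(.5,-.157),(.58,-.298)]:
        b=(np.hypot(x-c[0],y-c[1])<.03)&(z>.026)&~dark; q=w[b]
        if len(q)>20:
            s=np.linalg.lstsq(np.c_[2*q,np.ones(len(q))],(q**2).sum(1),rcond=None)[0]; print("F",s[:3],np.sqrt(s[3]+s[:3]@s[:3]),q[:,2].max())
    b=(np.hypot(x-.56,y-.033)<.03)&(z>.14); print("knob",w[b].mean(0),w[b].max(0)-w[b].min(0),b.sum())
    b=(np.hypot(x-.571,y-.021)<.1)&(z>.018)&(z<.034)
    print("tt",cv2.minEnclosingCircle(w[b][:,:2].astype(np.float32)),np.median(z[b]))
    hsv=cv2.cvtColor(im,cv2.COLOR_BGR2HSV)
    b=(np.hypot(x-.63,y-.229)<.1)&(z<.02)&(hsv[...,1]>100)&(abs(z)<.015); 
    if b.sum()>50: print("mat",cv2.minAreaRect(w[b][:,:2].astype(np.float32)*1000),np.median(z[b]))
    b=(abs(x-.442)<.05)&(abs(y-.194)<.1)&(hsv[...,2]<110)&(z<.025)
    if b.sum()>50: print("tray",cv2.minAreaRect(w[b][:,:2].astype(np.float32)*1000),np.median(z[b]))
E
```

```text
w1 [ 0.4999 -0.1702  0.29  ] [-0.3976  0.1994  1.4511 -0.      1.4912  1.1736]
H ((593.9884033203125, -169.01556396484375), (49.74397659301758, 35.993953704833984), 78.5328140258789) 0.029861313052320926
H ((583.1981811523438, -235.45086669921875), (49.688175201416016, 35.70775604248047), 79.12236022949219) 0.02982773313331183
F [ 0.5162 -0.1632  0.2195] 0.18524946766802292 0.41424536642359805
F [ 0.5783 -0.3006  0.0267] 0.013358483307235228 0.04102072118921013
knob [0.5572 0.0273 0.1519] [0.0217 0.0215 0.0163] 616
tt ((0.5699743628501892, 0.018772348761558533), 0.08499196916818619) 0.026293366233199028
mat ((624.034423828125, 206.87086486816406), (89.43496704101562, 128.800537109375), 75.88600158691406) 0.002928630980360225
tray ((440.8185119628906, 194.52047729492188), (56.03123474121094, 175.01502990722656), 2.7278058528900146) 0.004659131926892213
w2 [0.4602 0.0194 0.2899] [-0.0373  0.0421  1.6268 -0.      1.473   1.5344]
H ((594.1031494140625, -168.42938232421875), (50.007381439208984, 36.44544982910156), 78.61628723144531) 0.029736866799815798
H ((583.397216796875, -235.0413818359375), (51.108665466308594, 36.25959396362305), 79.2559585571289) 0.029678967624300556
F [ 0.4976 -0.1587  0.0267] 0.013378963706426526 0.04062340622141791
F [ 0.5785 -0.3002  0.0269] 0.013067832986007376 0.042013401328957756
knob [0.5568 0.0303 0.154 ] [0.0213 0.0207 0.0144] 478
tt ((0.5701692700386047, 0.019049374386668205), 0.08507978171110153) 0.026264841765379104
mat ((629.35498046875, 226.0816192626953), (128.4112548828125, 129.06483459472656), 77.09921264648438) 0.0028824703525812123
tray ((441.24444580078125, 191.53294372558594), (55.522186279296875, 166.81871032714844), 2.7536067962646484) 0.004408437926505693
```

View pics/w1.png

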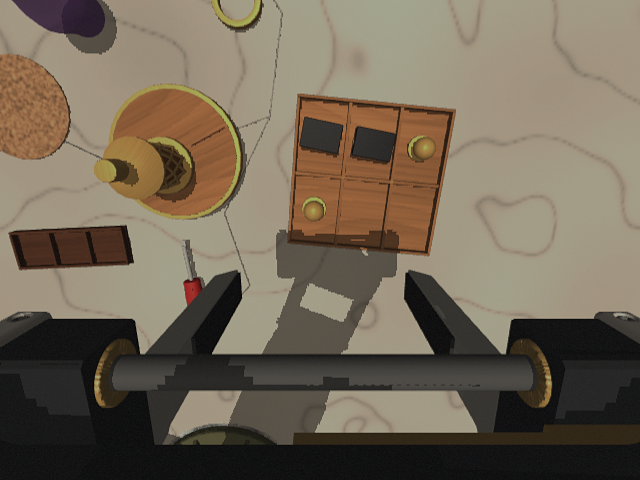

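View pics/w2.png

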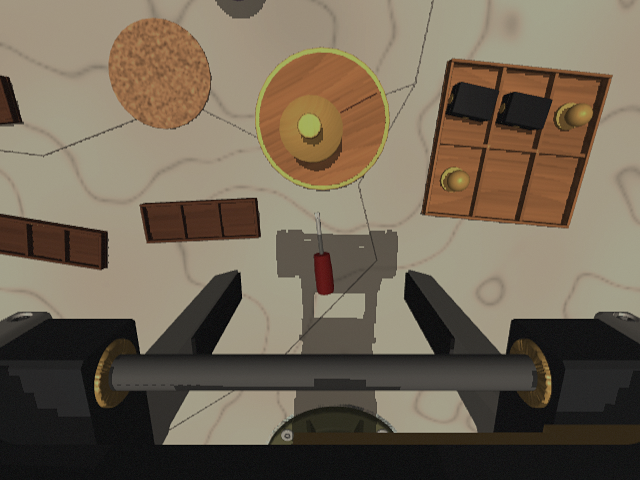

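w1 shows the bin from (297,95) to (429,253), with housings at (321,136) and (373,145) and finials at (423,148) and (314,209). w2 shows the knob at (310,126), the turntable disc at (321,119), the mat at (160,73) and the tray with corners (141,205), (257,198), (260,236) and (146,242). The heights agree between the two views. Next is the lantern, with a fresh detection just before the grasp.

```bash
cat >> h.py <<'E'
def knob(p,d,c=(.557,.03),ztop=.1545):
    w=cloud(p,d); b=(np.hypot(w[...,0]-c[0],w[...,1]-c[1])<.08)&(abs(w[...,2]-ztop)<.003)
    return cv2.minEnclosingCircle(w[b][:,:2].astype(np.float32)), np.median(w[b][:,2])
def up(z=.25):
    q=manip.get_obs()["position"]; manip.move_l(np.array([q[0],q[1],z]))
def grasp(x,y,z,yaw,opening,f,zup=.2):
    manip.move_gripper(opening); manip.move_to(np.array([x,y,zup]),down(yaw))
    if manip.move_l(np.array([x,y,z]),max_speed=.08,stop_force=15): print("CONTACT",manip.get_obs()["position"],manip.get_obs()["force"])
    manip.move_gripper(0,f); o=manip.get_obs(); print("grip",o["finger_gap"],o["grasp_force"],o["position"],o["time_s"])
def place(x,y,z,yaw,opening,zup=.2,press=4):
    manip.move_l(np.array([x,y,zup]),down(yaw),max_speed=.15)
    manip.wait(.3); print("gap",manip.get_obs()["finger_gap"])
    manip.move_l(np.array([x,y,z+.01]),max_speed=.08)
    c=manip.move_l(np.array([x,y,z-.003]),max_speed=.015,stop_force=press)
    o=manip.get_obs(); print("down",c,o["position"],o["force"]); manip.move_gripper(opening); manip.wait(.2)
E
python3 - <<'E'
from h import *
p,im,d=load("w2")
c=np.array([onz(p,q,.014) for q in [(141,205),(257,198),(260,236),(146,242)]]); print("tray",c[:,:2],c.mean(0))
p1,_,_=load("w1")
c=np.array([onz(p1,q,.018) for q in [(298,95),(455,110),(430,254),(289,241)]]); print("bin",c[:,:2],c.mean(0))
p,im,d=snap("w3"); (k,r),z=knob(p,d); print("knob",k,r,z)
grasp(k[0],k[1],.131,0,.05,40,.22)
up(.20); print(manip.get_obs()["finger_gap"])
place(.6295,.226,.131-.0265+.003,0,.05,.2)
print(manip.get_obs()["grasp_force"]); up(.25)
manip.move_to(np.array([.48,.08,.29]),down(0)); manip.wait(.2)
p,im,d=snap("w4"); print("knob",knob(p,d,(.63,.226),.131))
E
```

```text
tray [[0.4638 0.2671]
 [0.4734 0.1076]
 [0.42   0.1061]
 [0.4113 0.2674]] [0.4421 0.187  0.014 ]
bin [[ 0.6428 -0.1405]
 [ 0.6253 -0.3389]
 [ 0.4346 -0.3231]
 [ 0.4535 -0.1245]] [ 0.5391 -0.2317  0.018 ]
knob (0.5571225881576538, 0.030565008521080017) 0.010982420295476913 0.15424388959699203
grip 0.021194428771440163 40.000049471855164 [0.5572 0.0307 0.131 ] 6.7583
0.020981583929554806
gap 0.021351890189692982
down True [0.6294 0.2262 0.1075] [-1.0554  1.5883  5.1122]
0.0
knob (((0.6403082013130188, 0.18372640013694763), 0.010835998691618443), np.float64(0.1307028018070991))
```

The lantern was set down correctly but is now about 43 mm off the mat centre, still upright. I'll regrasp it and put it back, then refine the tray and bin from depth.

Run:
```python
from h import *
p,im,d=load("w4"); w=cloud(p,d)
b=(abs(w[...,0]-.442)<.06)&(abs(w[...,1]-.19)<.11)&(abs(w[...,2]-.014)<.003)
print("tray",cv2.minAreaRect(w[b][:,:2].astype(np.float32)*1000),b.sum())
p1,_,d1=load("w1"); w=cloud(p1,d1)
b=(abs(w[...,0]-.539)<.13)&(abs(w[...,1]+.23)<.13)&(abs(w[...,2]-.018)<.003)
print("bin",cv2.minAreaRect(w[b][:,:2].astype(np.float32)*1000),b.sum())
p,im,d=snap("w5"); (k,r),z=knob(p,d,(.635,.2),.131); print("knob",k,r,z,manip.get_obs()["time_s"])
grasp(k[0],k[1],.1075,0,.05,40,.2); manip.move_l(np.array([*k,.14]),max_speed=.08)
place(.6295,.226,.1078,0,.05,.14)
print(manip.get_obs()["grasp_force"]); manip.wait(.3); up(.25)
manip.move_to(np.array([.48,.0,.29]),down(0)); manip.wait(.2)
p,im,d=snap("w6"); print("knob",knob(p,d,(.63,.2),.131),manip.get_obs()["time_s"])
```

```text
tray ((440.73992919921875, 189.38037109375), (56.27249526977539, 159.89398193359375), 2.823059320449829) 1091
bin ((538.0228881835938, -230.8428955078125), (202.14971923828125, 196.31582641601562), 84.64813232421875) 3019
knob (0.6402126550674438, 0.18384794890880585) 0.011006459593772888 0.13072686060334232 14.15
grip 0.02103433537840782 40.000131726264954 [0.6402 0.184  0.1076] 17.0917
gap 0.02148946266685747
down True [0.6294 0.2262 0.1075] [-0.0309  1.7909  5.3471]
0.0
knob (((0.6293768286705017, 0.22514231503009796), 0.0111921401694417), np.float64(0.13068904684650978)) 23.0417
```

View pics/w6.png

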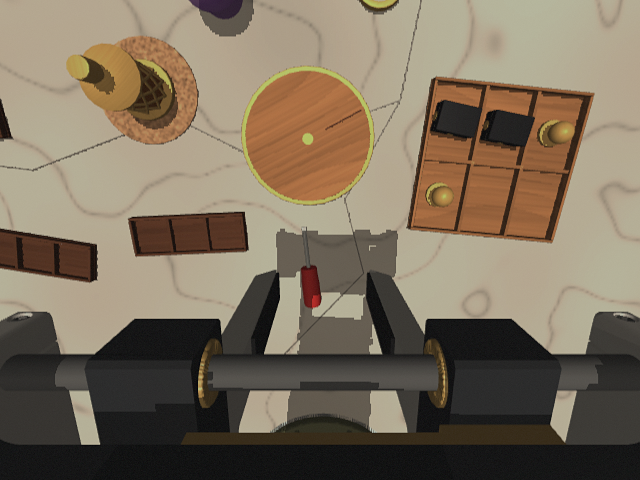

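w6 shows the lantern standing on the cork mat at (150,90), with the turntable empty and its inlay at (307,139). Both housings are at (455,118) and (508,127), and the finials are at (439,196) and (559,132). Next I stack the housings.

```bash
cat >> h.py <<'E'
def housings(p,im,d,zc,box):   # black top faces near height zc in box (x0,x1,y0,y1)
    w=cloud(p,d); x,y,z=w[...,0],w[...,1],w[...,2]
    m=((x>box[0])&(x<box[1])&(y>box[2])&(y<box[3])&(im.max(2)<60)&(abs(z-zc)<.005)).astype(np.uint8)
    k,l,st,_=cv2.connectedComponentsWithStats(m); out=[]
    for i in range(1,k):
        if st[i,4]>150:
            c,s,a=cv2.minAreaRect(w[l==i][:,:2].astype(np.float32)*1000); a+=90*(s[0]<s[1])
            out.append((c[0]/1000,c[1]/1000,np.radians((a)%180),s))
    return sorted(out,key=lambda h:-h[1])
BIN=(.43,.65,-.34,-.12); TT=(.5,.64,-.05,.09)
E
python3 - <<'E'
from h import *
hs=housings(*load("w6"),.03,BIN); print(hs)
x,y,a,_=hs[0]
grasp(x,y,.014,a,.046,25,.12); up(.12)
place(.570,.019,.0365,a,.056,.12); up(.12)
manip.move_to(np.array([.48,-.05,.29]),down(0)); manip.wait(.2)
p,im,d=snap("w7"); print(housings(p,im,d,.0525,TT),housings(p,im,d,.03,BIN),knob(p,d,(.63,.22),.131),manip.get_obs()["time_s"])
E
```

```text
[(0.5941414184570313, -0.16861941528320312, np.float64(1.3700025027184102), (50.30458450317383, 36.314945220947266)), (0.583366943359375, -0.23494517517089844, np.float64(1.3858127580038293), (50.493385314941406, 36.10238265991211))]
grip 0.03561450356177019 24.99985098838806 [ 0.5943 -0.1687  0.0143] 26.6
gap 0.035580623090389035
down True [0.5699 0.019  0.0368] [0.1397 0.5132 4.8938]
[(0.5695700073242187, 0.018294742584228516, np.float64(1.360412992265253), (49.55831527709961, 35.78640365600586))] [(0.5832803344726563, -0.23529573059082032, np.float64(1.3856957120739202), (50.69743347167969, 36.07107162475586))] (((0.6293838024139404, 0.22558270394802094), 0.011888147331774235), np.float64(0.1305567236551714)) 33.6917
```

```bash
cat >> h.py <<'E'
def ball(p,im,d,c,r=.04,zlo=.028,zhi=.06):
    w=cloud(p,d); b=(np.hypot(w[...,0]-c[0],w[...,1]-c[1])<r)&(w[...,2]>zlo)&(w[...,2]<zhi)&(im.max(2)>60); q=w[b]
    if len(q)<30: return None
    s=np.linalg.lstsq(np.c_[2*q,np.ones(len(q))],(q**2).sum(1),rcond=None)[0]
    return s[:3],np.sqrt(s[3]+s[:3]@s[:3])
E
python3 - <<'E'
from h import *
hs=housings(*load("w7"),.03,BIN); x,y,a,_=hs[0]
grasp(x,y,.014,a,.046,25,.14); up(.14)
place(.5698,.0186,.0625,1.362,.056,.14); up(.15)
manip.move_to(np.array([.46,-.06,.29]),down(0)); manip.wait(.2)
p,im,d=snap("w8"); print(housings(p,im,d,.0785,TT),housings(p,im,d,.03,BIN),knob(p,d,(.63,.22),.131),manip.get_obs()["time_s"])
print(ball(p,im,d,(.4976,-.1587)),ball(p,im,d,(.5785,-.3)))
E
```

```text
grip 0.03569512701144826 24.998762905597687 [ 0.5834 -0.2353  0.0143] 37.6
gap 0.03567345341126872
down True [0.5698 0.0186 0.0627] [-1.1976  0.3119  6.7417]
[(0.569399658203125, 0.01785879898071289, np.float64(1.3556412733821035), (49.71941375732422, 35.72927474975586))] [] (((0.6289287805557251, 0.22410722076892853), 0.011165406554937363), np.float64(0.13076629476015283)) 45.1833
(array([ 0.4976, -0.1586,  0.0264]), np.float64(0.013519730243617054)) (array([ 0.5783, -0.3005,  0.0268]), np.float64(0.01320394794807777))
```

View pics/w8.png

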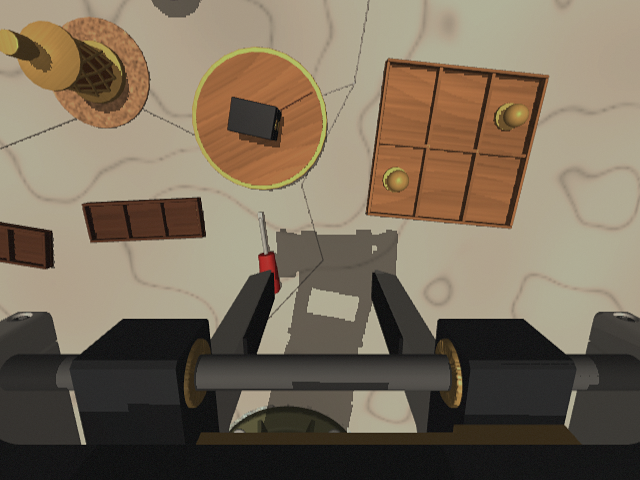

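w8 shows the stack aligned at (254,118), the lantern on the mat at (95,70), and the finials at (397,181) and (515,116). Next I move the finials.

Run:
```python
from h import *
a=np.radians(2.82); t=np.array([.4407,.1894]); v=np.array([-np.sin(a),np.cos(a)])*.052
for c,g,n in [((.4976,-.1587),t+v,"w9"),((.5784,-.3003),t-v,"w10")]:
    b=ball(*load("w8" if n=="w9" else "w9"),c); print(b)
    if b is None or abs(b[1]-.0135)>.0015: print("STOP"); break
    x,y=b[0][:2]
    grasp(x,y,.017,np.radians(84.65),.044,15,.15); up(.15)
    place(*g,.0175,np.radians(92.82),.046,.15,press=3); up(.15)
    manip.move_to(np.array([.46,-.02,.29]),down(0)); manip.wait(.2)
    p,im,d=snap(n); print(g,ball(p,im,d,g,.03),housings(p,im,d,.0785,TT),knob(p,d,(.63,.22),.131),manip.get_obs()["time_s"])
```

```text
(array([ 0.4976, -0.1586,  0.0264]), np.float64(0.013519730243617054))
grip 0.02697966478883115 15.000101923942566 [ 0.4977 -0.1587  0.0171] 49.2917
gap 0.02672570993183779
down True [0.438  0.2413 0.0168] [1.663  0.2677 0.9447]
[0.4381 0.2413] (array([0.4374, 0.2407, 0.0268]), np.float64(0.013339076012610373)) [(0.5694349975585937, 0.018064056396484375, np.float64(1.3580076251686934), (49.64463424682617, 35.949790954589844))] (((0.6300497055053711, 0.22492705285549164), 0.011857811361551285), np.float64(0.13071932412435164)) 58.9833
(array([ 0.5784, -0.3004,  0.0268]), np.float64(0.013202567818734254))
grip 0.02692139300785244 15.000177025794983 [ 0.5785 -0.3005  0.0172] 63.1167
gap 0.02710966648405483
down True [0.4431 0.1374 0.0167] [1.1429 0.2478 0.1761]
[0.4433 0.1375] (array([0.4427, 0.1367, 0.0267]), np.float64(0.013383480611484644)) [(0.5694436645507812, 0.017966411590576173, np.float64(1.36190769142706), (49.42903518676758, 35.91761016845703))] (((0.6298822164535522, 0.22539319097995758), 0.011507866904139519), np.float64(0.13063636174535836)) 73.1917
```

```bash
ls pics
```

```text
sc.png
scene0.png
si.png
side0.png
w1.png
w10.png
w2.png
w3.png
w4.png
w5.png
w6.png
w7.png
w8.png
w9.png
wrist0.png
```

Run:
```python
from h import *
manip.wait(1); p,im,d=snap("w11"); print(ball(p,im,d,(.4374,.2407),.03),ball(p,im,d,(.4427,.1367),.03),knob(p,d,(.63,.22),.131),housings(p,im,d,.0785,TT))
s,im2,_=snap("s2","side"); a=im2[175:400,215:435]
cv2.imwrite("pics/fin.png",np.hstack([cv2.resize(im[:260],(400,162)),cv2.resize(a,(400,409))[:162]])) if 0 else cv2.imwrite("pics/fin.png",cv2.resize(a,None,fx=2.6,fy=2.6))
```

```text
(array([0.4374, 0.2407, 0.0268]), np.float64(0.013220450092811248)) (array([0.4426, 0.1367, 0.027 ]), np.float64(0.013222466160646448)) (((0.628818154335022, 0.22526027262210846), 0.011147785931825638), np.float64(0.13066140626020867)) [(0.5694600830078125, 0.017982627868652342, np.float64(1.35969300666455), (49.492340087890625, 35.945167541503906))]
```

View pics/w11.png

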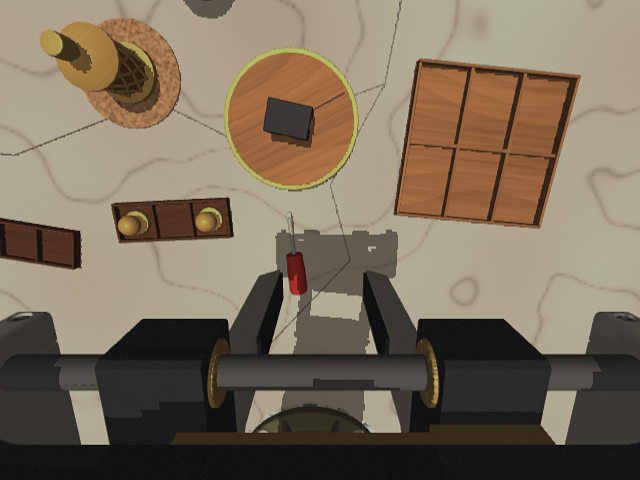

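View pics/fin.png

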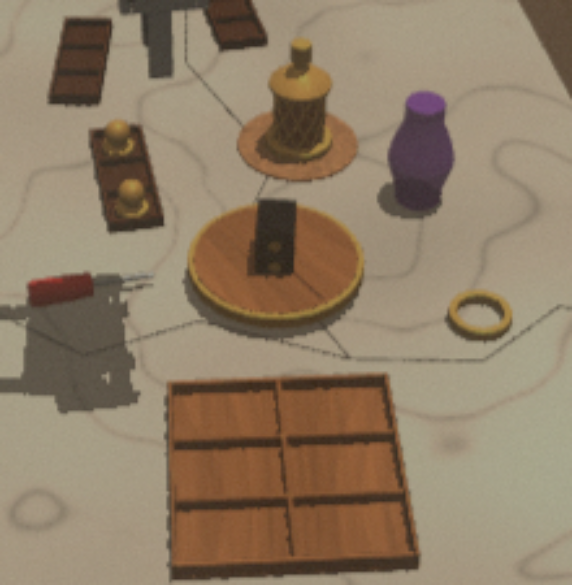

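w11 shows the empty bin, the stack at (289,118), the finials at (131,222) and (207,219) in the tray's end compartments, and the lantern on the mat. The side crop agrees: the lantern is upright at (300,110), and the chimney, screwdriver and ring have not moved.

```bash
python3 -c "
from station import manip; print(manip.hand_in())"
```

```text
the job is handed in; nothing more can be done
None
```

I handed the job in, and no verdict came back; last check: lantern upright on the mat (put back once after it ended up 43 mm off centre), both housings stacked on the turntable, both finials in separate tray compartments, chimney, screwdriver and ring not moved.

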